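# Register the mask plate on its two dowels and swing the clamp over it

### The arm

A 6-joint arm with a two-finger parallel gripper is mounted at the origin on a cart in front of the work surface, level with it; the furniture and walls round the work are solid. World frame = base frame: x ahead of the robot, y to its left, z up, the work surface at z = 0. Lengths are in m, angles in degrees, forces in N, time in s.
With the tool pointing down it reaches from about 0.4 to 0.825 m from the base axis. Payload 7 kg.
Tool frame: the origin (TCP) lies midway between the tips of the shut fingers; the grasp point (between the pads) lies 19 mm behind it; z points along the fingers, y is the line along which they close (so a half turn about z gives the same grasp; the last joint's range is limited). The gripper opens to 88 mm and grips with 3 to 60 N. Pads are 19 mm wide; open, the fingers measure 130 mm over their backs; the gripper's body (78 mm by 193 mm) begins 47 mm behind the grasp point.
Start: joints at [-46.862, 20.546, 0.682, 0, -70.136, -16.507], TCP at [0.303, -0.603, 0.227] pointing down, gripper open.
Joint ranges: [-176.03, 176.03], [-82.01, 121.73], [-58.28, 71.71], [-173.87, 95.51], [-174.79, -0.11], [-173.66, 173.66]. Speed limits (degrees/s): [136.94, 136.94, 172.46, 180, 180, 180].

### API

Orientations are given as [roll, pitch, yaw] about the fixed x, y, z axes, in that order (R = Rz(yaw) Ry(pitch) Rx(roll)).
In Python, from plant import ctrl gives the robot as it stands.
- The arm moves only by the tool step_arm, never from a script. Its argument "rows" is a list of rows, each a list of 3 entries, a list of its own where there are three numbers: the closure, from 0 (fully open) to 1 (shut), then the shift along the world's x, y, z in mm, then the turn, a rotation vector about the world's x, y, z in rad. A call has exactly 5 rows; each row is the pose to reach, as a shift and turn from the pose commanded when the call began; what a row does not reach only later rows make up. A row lasts 1/12 s, in which the tool goes at most 41.7 mm and 7.16 degrees, less where a joint would pass 70% of its speed; a pose out of reach is approached as far as the arm can. A call with a gripper value outside its range is refused whole. The fingers move at their own pace and stop on an object; the grip force is fixed at half the most. Time passes only in rows, so rows that repeat a pose let the fingers close, or fill a call up. It gives the time, the measured TCP pose, the force, the opening and the grip force at its end, in the units of the state.
- ctrl.get_obs(): the state, without advancing time (a new reading comes with each control period).
- ctrl.snapshot(name): name is "scene" or "side" or "wrist"; returns the picture (480x640x3 uint8, red, green, blue); there is no depth.
- ctrl.camera_model(name): a dict with "intrinsics" (3x3 intrinsics, pixels), "distortion" ([k1, k2, p1, p2, k3] as OpenCV has them; the pictures are not rectified), "R" (3x3) and "t" (3): a world point X has camera coordinates R X + t. Camera axes: x right, y down, z forward; pixel columns grow to the right and rows downward; lengths in m; the calibration is good to about 2 mm. A picture is of the moment at which its call begins: read the wrist's pose just before it. camera_model takes no time and is no camera call; for the wrist camera it gives the pose at the moment of the call.
- ctrl.close_job(): hands the job in; it is judged then, once.
The state is a dict: "clock": time; "joint_pos": joint angles; "qvel": joint speeds; "tau": joint torques, N m; "tool_pos": TCP position; "orientation": TCP orientation; "force": force on the tool from outside, world axes, zero at the start; "moment": the same for the moment, N m; "opening": finger opening in m; "gripper_force": force on a finger pad.
Only numpy, scipy, OpenCV 4.12 (cv2) and the standard library are available. Lean on these libraries where they do the work, as an engineer would, in place of code of your own. Each camera call takes 0.05 s, during which the arm holds its last target. There are 200 camera calls.

### The job

Set up the marking fixture: swing its clamp finger well clear of the seat, then pick up the loose mask plate by its handle and lower it onto the two dowels, big hole over the big dowel and small hole over the small one, keeping hold until it lies flat on the fixture. Let go, then swing the clamp finger back over the plate until it is fully home against its stop. Leave the turned part, the steel block and the loupe where they stand.

Things in the scene. Friction and masses are not known exactly. Their poses are not given: they have to be found in the camera images.
- fixture: fixed dark steel base block, 205 x 116 x 20 mm, screwed down, with two bright upright dowels on a diagonal, two thin tag blanks on it and a swing clamp at one end. Origin on the table under the centre of the plate's seat; x along the block towards the clamp end (block spans x -85 to +120 mm), y across it (spans +-58 mm), z up. The seated plate's origin and axes coincide with these, 20 mm higher
- big_dowel (a point): foot of the big dowel, on the block's top face (z 20 mm in the fixture's frame), at x +55, y +28 mm of the fixture. Dowel 12 mm across, standing 16 mm above the block, its last 6 mm tapering
- small_dowel (a point): foot of the small dowel, on the block's top face, at x -55, y -28 mm of the fixture. Dowel 8 mm across, standing 16 mm above the block, its last 6 mm tapering
- pivot (a point): on the clamp's upright turning axis, at x +100, y -10, z 30 mm of the fixture: underside of the clamp finger
- clamp_pin (a point): middle of the upright round pin by which the clamp finger is pushed: pin 10 mm across, 42 mm tall (z 38 to 80 mm above the table), 45 mm from the pivot axis. The finger is a flat aluminium bar 14 mm wide and 8 mm thick (z 30 to 38 mm), reaching 56 mm from the pivot. It turns with light friction and damping, about 2 to 4 N at the pin, and stays where left
- clamp (a joint): angle of the clamp finger, rad. 0 = home against its stop: finger points along -x of the fixture, over the plate's seat (it clears a seated plate by 2 mm and bars the way for a plate from above). It grows counter-clockwise seen from above; at 1.57 the finger points along -y of the fixture, clear of the seat; outer stop at 1.7. It starts between 0 and 0.25
- mask_plate: loose bright steel mask plate, 150 x 90 x 8 mm, 0.35 kg, lying flat on the table handle up, with two round holes on a diagonal, two 62 x 22 mm windows and a black bridge handle. Origin at the centre of its underside; x along its length, y across, z up
- big_hole (a point): centre of the 14 mm hole at the plate's underside, at x +55, y +28 mm of the plate; goes over the 12 mm dowel
- small_hole (a point): centre of the 10 mm hole at the plate's underside, at x -55, y -28 mm of the plate; goes over the 8 mm dowel
- handle (a point): centre of the handle's grip bar: 56 mm long along the plate's x, 14 mm wide along y, 14 mm tall, its centre 36 mm above the plate's underside (bar spans 29 to 43 mm, 21 mm free beneath it)
- turned_part: loose bright turned metal part standing upright between fixture and plate, 22 mm across, 34 mm tall; a bystander. Origin at the centre of its underside
- steel_block: loose ground steel block, 25 x 50 x 25 mm, behind the work; a bystander. Origin at the centre of its underside
- loupe: loose black eye loupe standing, 38 mm across, 30 mm tall, at one side; a bystander. Origin at the centre of its underside
Mind the look-alikes: they are no part of the job. There is more than one size of the mask_plate; the one meant has the size given above.

How it is judged:
By the outcome, as a careful person would: the job done as asked, in the order asked, and still so for the second after the job is handed in, with the robot touching nothing.
It also fails if it takes over 72 s, if anything falls off the work surface, if the arm or the gripper's body presses on something with over 40 N, if the wrist force passes 120 N, or if a joint passes its speed limit or range.

## Working session

There is one attempt and no reset: what is moved stays moved. The work goes in short steps, Python scripts to look and compute and a tool call to move; the robot and the scene stay as the last step left them, time stands still between calls to the robot, and variables do not carry over. Pictures are saved under pics/ and viewed, at most 12 in all, crops included, and the job is handed in when it is done.

Besides the shell and the picture viewer there is one more tool, called after "Request:" as name(argument=value, ...), one argument or row to a line, values as JSON. step_arm: Moves the arm, as the interface text tells. Its arguments: {"type":"object","properties":{"rows":{"type":"array"}},"required":["rows"]}

```bash
ls; mkdir -p pics; python3 - <<'E'
from plant import ctrl
import cv2
for n in ("scene","side"):
    cv2.imwrite(f"pics/{n}0.png",ctrl.snapshot(n)[:,:,::-1])
    m=ctrl.camera_model(n); print(n,m["intrinsics"],m["distortion"],-m["R"].T@m["t"])
print(ctrl.get_obs())
E
```

```text
pics
scene [[550.96977892   0.         322.17456914]
 [  0.         550.96977892 246.78330593]
 [  0.           0.           1.        ]] [-0.01836761  0.          0.          0.          0.        ] [-0.13527638  1.30219852  0.69178457]
side [[469.89203639   0.         309.33219871]
 [  0.         469.89203639 236.42796015]
 [  0.           0.           1.        ]] [-0.07239687  0.          0.          0.          0.        ] [0.31782173 1.06602356 0.57741135]
{'clock': 0.1, 'joint_pos': array([-4.68621101e+01,  2.05859666e+01,  6.39941859e-01, -1.76438468e-02,
       -7.01362603e+01, -1.65069440e+01]), 'qvel': array([ 0.03292505, -0.09262214,  0.09996831,  0.11349791,  0.0055105 ,
        0.07645673]), 'tau': array([-1.42640565e-03, -5.84165347e+01,  2.93751580e+01,  7.01544285e+00,
        1.01456948e-02, -5.35335744e-05]), 'tool_pos': array([ 0.30234618, -0.60301529,  0.22573905]), 'orientation': array([ 1.79916393e+02, -7.47811272e-03, -1.53375056e+02]), 'force': array([0.55171429, 0.16990289, 0.12298193]), 'moment': array([ 0.0100497 , -0.0318176 ,  0.02778518]), 'gripper_force': 0.0, 'opening': 0.08737173494870523}
```

View pics/scene0.png

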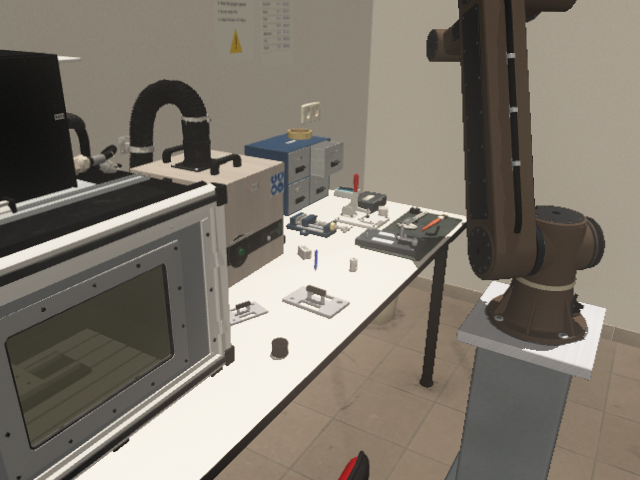

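View pics/side0.png

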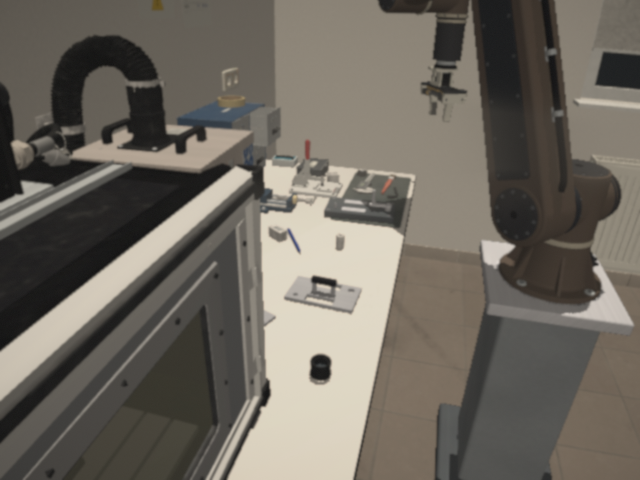

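The scene picture shows the plate near (315,300), a smaller look-alike at (245,312), the turned part at (353,264), the block at (304,252), the loupe at (280,348) and the fixture around (390,238). The side picture shows the plate at (323,292), the turned part at (340,242), the loupe at (320,367) and the fixture around (368,205).

```bash
cat > h.py <<'E'
import numpy as np, cv2
from plant import ctrl
def cast(m,px,z):
    """pixels -> world points on plane(s) z"""
    px=np.atleast_2d(np.float64(px))
    u=cv2.undistortPoints(px[:,None],m["intrinsics"],np.float64(m["distortion"]))[:,0]
    d=np.c_[u,np.ones(len(u))]@m["R"]; c=-m["R"].T@m["t"]
    return c+d*((np.broadcast_to(z,len(u))-c[2])/d[:,2])[:,None]
def proj(m,X):
    return cv2.projectPoints(np.float64(np.atleast_2d(X)),cv2.Rodrigues(m["R"])[0],m["t"],m["intrinsics"],np.float64(m["distortion"]))[0][:,0]
def wrist(name):
    o=ctrl.get_obs(); m=ctrl.camera_model("wrist"); im=ctrl.snapshot("wrist")
    cv2.imwrite(f"pics/{name}.png",im[:,:,::-1]); np.savez(f"pics/{name}.npz",im=im,**m)
    return o,m,im
E
python3 - <<'E'
from h import *
np.set_printoptions(precision=3,suppress=True)
m=ctrl.camera_model("scene");print(cast(m,[[315,300],[353,270],[393,240],[245,312],[280,355]],0))
m=ctrl.camera_model("side");print(cast(m,[[323,294],[340,248],[368,208],[320,378]],0))
m=ctrl.camera_model("wrist");print(m["intrinsics"],m["R"],-m["R"].T@m["t"]);print(cast(m,[[320,240],[0,0],[640,0],[640,480],[0,480]],0))
E
```

```text
[[ 0.512  0.215  0.   ]
 [ 0.512  0.     0.   ]
 [ 0.508 -0.276  0.   ]
 [ 0.626  0.362  0.   ]
 [ 0.447  0.47   0.   ]]
[[ 0.505  0.225  0.   ]
 [ 0.513  0.006  0.   ]
 [ 0.483 -0.277  0.   ]
 [ 0.448  0.477  0.   ]]
[[401.231   0.    322.014]
 [  0.    401.231 239.447]
 [  0.      0.      1.   ]] [[-0.449  0.894  0.001]
 [ 0.851  0.427  0.306]
 [ 0.273  0.138 -0.952]] [ 0.228 -0.64   0.382]
[[ 0.339 -0.586  0.   ]
 [ 0.263 -0.954  0.   ]
 [-0.002 -0.426  0.   ]
 [ 0.456 -0.015  0.   ]
 [ 0.867 -0.834  0.   ]]
```

Request:
step_arm(
  rows=[
    [0, [17, 35, 14], [0, 0, 0]],
    [0, [34, 70, 28], [0, 0, 0]],
    [0, [51, 105, 42], [0, 0, 0]],
    [0, [68, 140, 56], [0, 0, 0]],
    [0, [85, 175, 70], [0, 0, 0]],
  ],
)

```text
clock: 0.52
tool_pos: [0.3877, -0.4266, 0.2967]
orientation: [180.0, -0.0, -153.4]
force: [1.3, 0.2, 0.3]
opening: 0.0873
gripper_force: 0.0
```

Request:
step_arm(
  rows=[
    [0, [14, 30, 10], [0, 0, 0]],
    [0, [28, 60, 20], [0, 0, 0]],
    [0, [42, 90, 30], [0, 0, 0]],
    [0, [56, 120, 40], [0, 0, 0]],
    [0, [60, 125, 40], [0, 0, 0]],
  ],
)

```text
clock: 0.93
tool_pos: [0.4494, -0.3004, 0.3388]
orientation: [-179.9, 0.2, -153.2]
force: [0.0, 0.3, -0.2]
opening: 0.0875
gripper_force: 0.0
```

```bash
python3 - <<'E'
from h import *
o,m,im=wrist("w1");print(o["clock"],o["tool_pos"],o["orientation"],o["qvel"])
E
```

```text
0.9333 [ 0.4493798  -0.30037306  0.33876127] [-1.79879530e+02  1.55899311e-01 -1.53214830e+02] [ 4.85578953  2.01927111 -0.32058741  0.28962293  1.50205809 -3.15024161]
```

View pics/w1.png

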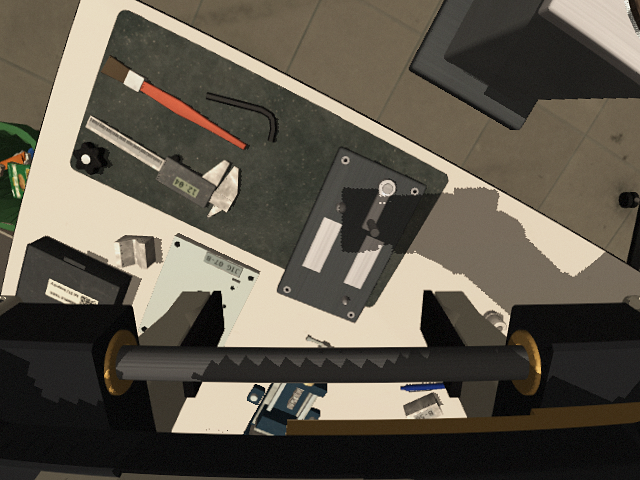

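The wrist picture shows the fixture with its clamp pivot near (387,188), the finger running to about (370,232), dowels near (343,208) and (348,300), and block corners around (343,148), (428,185), (360,320) and (277,290). I'll crop it to see detail.

```bash
python3 - <<'E'
from h import *
m=np.load("pics/w1.npz");im=m["im"]
c=cv2.resize(im[140:330,265:455],None,fx=3.1,fy=3.1,interpolation=cv2.INTER_CUBIC)
c=np.uint8(255*(c/255.)**.6)
cv2.imwrite("pics/c1.png",c[:,:,::-1])
print(cast(m,[[343,148],[428,185],[360,320],[277,290]],.02).round(3))
print(-m["R"].T@m["t"])
E
```

```text
[[ 0.401 -0.297  0.02 ]
 [ 0.393 -0.186  0.02 ]
 [ 0.59  -0.172  0.02 ]
 [ 0.6   -0.29   0.02 ]]
[ 0.37427729 -0.33725989  0.4949223 ]
```

View pics/c1.png

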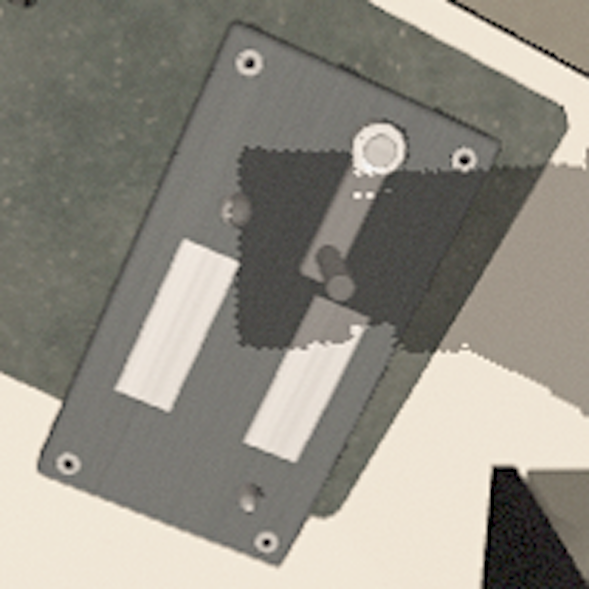

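The crop shows the clamp end at the top: the pivot disc is at crop (379,150), the finger points down-left to the pin top at crop (340,288), the big dowel is at (237,210) and the small one at (250,497). So fixture +x points roughly along world -x.

```bash
cat >> h.py <<'E'
def rigid2(A,B):
    """A->B planar: returns yaw, t, residuals"""
    a=A-A.mean(0);b=B-B.mean(0)
    y=np.arctan2((a[:,0]*b[:,1]-a[:,1]*b[:,0]).sum(),(a*b).sum())
    R=np.array([[np.cos(y),-np.sin(y)],[np.sin(y),np.cos(y)]]);t=B.mean(0)-R@A.mean(0)
    return y,t,B-(A@R.T+t)
E
python3 - <<'E'
from h import *
np.set_printoptions(precision=4,suppress=True)
m=np.load("pics/w1.npz")
f=lambda p:np.array(p)/3.1+[265,140]
P=cast(m,f([[238,22],[500,150],[278,567],[38,468]]),.02)[:,:2]
F=np.array([[.12,.058],[.12,-.058],[-.085,-.058],[-.085,.058]])
y,t,r=rigid2(F,P);print(np.degrees(y),t,r*1e3)
R=np.array([[np.cos(y),-np.sin(y)],[np.sin(y),np.cos(y)]])
inv=lambda X:(X[:,:2]-t)@R*1e3
print("pin",inv(cast(m,f([[340,288]]),.08)), cast(m,f([[340,288]]),.08))
print("pivot px z40/45/50",inv(cast(m,np.repeat(f([[379,150]]),3,0),[.04,.045,.05])))
print("dowels",inv(cast(m,f([[241,208],[248,497]]),.033)))
print(ctrl.get_obs()["joint_pos"])
E
```

```text
-177.4085657926862 [ 0.517  -0.2368] [[ 1.3785  1.0378]
 [ 3.4543 -1.6382]
 [-1.865  -1.4944]
 [-2.9679  2.0948]]
pin [[54.2142 -9.4431]] [[ 0.4624 -0.2299  0.08  ]]
pivot px z40/45/50 [[ 99.1244  -8.7533]
 [ 99.6519  -7.6254]
 [100.1794  -6.4975]]
dowels [[ 56.683   27.4955]
 [-52.3741 -26.9481]]
[-13.0482   4.6314  -5.6424  -0.0156 -79.5937 -50.1235]
```

Request:
step_arm(
  rows=[
    [0.72, [3, 18, -30], [0, 0, -0.105]],
    [0.72, [6, 36, -60], [0, 0, -0.21]],
    [0.72, [10, 54, -90], [0, 0, -0.315]],
    [0.72, [14, 73, -120], [0, 0, -0.42]],
    [0.72, [14, 73, -150], [0, 0, -0.42]],
  ],
)

```text
clock: 1.4
tool_pos: [0.4611, -0.2289, 0.1849]
orientation: [180.0, -0.0, -177.8]
force: [1.0, 0.8, -1.2]
opening: 0.0597
gripper_force: 0.0
```

Request:
step_arm(
  rows=[
    [0.72, [0, 0, -30], [0, 0, 0]],
    [0.72, [0, 0, -55], [0, 0, 0]],
    [0.72, [0, 0, -65], [0, 0, 0]],
    [0.72, [0, 0, -65], [0, 0, 0]],
    [0.72, [0, 0, -65], [0, 0, 0]],
  ],
)

```text
clock: 1.82
tool_pos: [0.4615, -0.231, 0.1218]
orientation: [-180.0, -0.1, -177.4]
force: [0.5, -0.0, 0.9]
opening: 0.0278
gripper_force: 0.0
```

```bash
python3 - <<'E'
from h import *
o,m,im=wrist("w2");print(o["clock"],o["tool_pos"],o["orientation"],o["opening"],proj(m,o["tool_pos"]))
E
```

```text
1.8167 [ 0.46151938 -0.23099258  0.12178981] [-1.79981325e+02 -5.70862472e-02 -1.77444695e+02] 0.027793939517274057 [[320.4616136  311.89503941]]
```

View pics/w2.png

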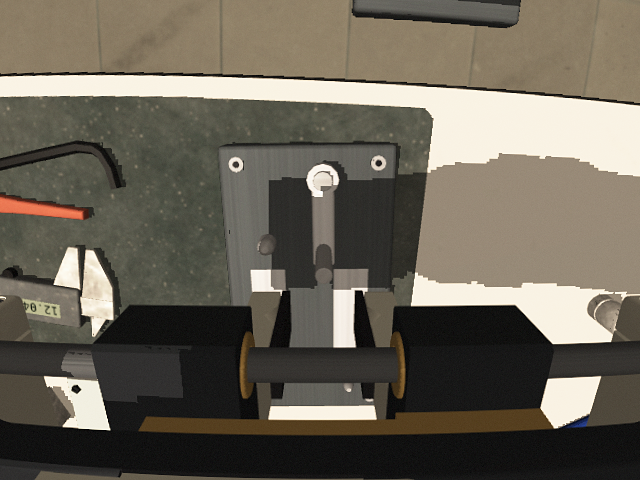

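The fingers straddle the line of the pin. The pin top is at (324,275), the pivot disc at (322,180), the block's clamp-end corners are at (219,145) and (398,143), and the big dowel is at (267,244).

```bash
python3 - <<'E'
from h import *
np.set_printoptions(precision=4,suppress=True)
m=np.load("pics/w2.npz")
print("pin",cast(m,[324,275],.08),"corners",cast(m,[[219,145.5],[398,143.5]],.02))
print("pivot",cast(m,[322,180],.045),"dowel",cast(m,[266,240],.036))
y=np.radians(-177.4);R=np.array([[np.cos(y),-np.sin(y)],[np.sin(y),np.cos(y)]])
C=cast(m,[[219,145.5],[398,143.5]],.02)[:,:2]
d=C[0]-C[1];print("yaw",np.degrees(np.arctan2(-d[0],d[1])),np.linalg.norm(d),"org",C.mean(0)-R@[.12,0])
E
```

```text
pin [[ 0.4616 -0.2293  0.08  ]] corners [[ 0.4013 -0.2987  0.02  ]
 [ 0.3951 -0.1853  0.02  ]]
pivot [[ 0.4165 -0.2324  0.045 ]] dowel [[ 0.4578 -0.2662  0.036 ]]
yaw -176.84464230866416 0.11350670886702592 org [ 0.5181 -0.2365]
```

Request:
step_arm(
  rows=[
    [0.72, [0, 0, -25], [0, 0, 0]],
    [0.72, [0, 1, -50], [0, 0, 0]],
    [0.72, [0, 1, -73], [0, 0, 0]],
    [0.85, [0, 1, -73], [0, 0, 0]],
    [0.85, [0, 1, -73], [0, 0, 0]],
  ],
)

```text
clock: 2.28
tool_pos: [0.4619, -0.2297, 0.0494]
orientation: [-180.0, -0.0, -177.4]
force: [1.0, -0.9, 0.6]
opening: 0.0167
gripper_force: 0.0
```

Request:
step_arm(
  rows=[
    [0.85, [-0.6, 5.4, 0], [0, 0, 0.12]],
    [0.85, [-1.8, 10.6, 0], [0, 0, 0.24]],
    [0.85, [-3.7, 15.7, 0], [0, 0, 0.36]],
    [0.85, [-6.1, 20.5, 0], [0, 0, 0.48]],
    [0.85, [-9.1, 25, 0], [0, 0, 0.6]],
  ],
)

```text
clock: 2.7
tool_pos: [0.4543, -0.2049, 0.0513]
orientation: [-179.8, 0.1, -142.7]
force: [0.2, -3.1, -1.5]
opening: 0.0131
gripper_force: 1.5
```

Request:
step_arm(
  rows=[
    [0.85, [-3.5, 4.1, 0], [0, 0, 0.12]],
    [0.85, [-7.5, 7.7, 0], [0, 0, 0.24]],
    [0.85, [-11.9, 10.9, 0], [0, 0, 0.36]],
    [0.85, [-16.6, 13.5, 0], [0, 0, 0.48]],
    [0.85, [-21.6, 15.5, 0], [0, 0, 0.6]],
  ],
)

```text
clock: 3.12
tool_pos: [0.4336, -0.1892, 0.0515]
orientation: [-179.7, 0.1, -108.3]
force: [1.4, -2.6, -1.4]
opening: 0.0133
gripper_force: 1.5
```

Request:
step_arm(
  rows=[
    [0.85, [-4.3, 1.2, 0], [0, 0, 0.1]],
    [0.85, [-8.8, 2, 0], [0, 0, 0.2]],
    [0.85, [-13.2, 2.3, 0], [0, 0, 0.3]],
    [0.85, [-16.8, 2.2, 0], [0, 0, 0.38]],
    [0.85, [-16.8, 2.2, 0], [0, 0, 0.38]],
  ],
)

```text
clock: 3.53
tool_pos: [0.4164, -0.1868, 0.0513]
orientation: [-179.7, -0.0, -86.7]
force: [1.8, 1.2, 0.4]
opening: 0.0133
gripper_force: 0.7
```

Request:
step_arm(
  rows=[
    [0.7, [0, 0, 20], [0, 0, 0]],
    [0.5, [0, 0, 55], [0, 0, 0]],
    [0, [0, 0, 95], [0, 0, -0.1]],
    [0, [10, 20, 125], [0, 0, -0.22]],
    [0, [20, 50, 145], [0, 0, -0.34]],
  ],
)

```text
clock: 3.95
tool_pos: [0.4354, -0.1387, 0.1985]
orientation: [-179.6, 0.1, -106.8]
force: [1.8, -0.3, 0.0]
opening: 0.0407
gripper_force: 0.0
```

Request:
step_arm(
  rows=[
    [0, [10, 36, 15], [0, 0, -0.12]],
    [0, [20, 72, 30], [0, 0, -0.24]],
    [0, [30, 108, 45], [0, 0, -0.36]],
    [0, [40, 144, 60], [0, 0, -0.48]],
    [0, [50, 180, 75], [0, 0, -0.6]],
  ],
)

```text
clock: 4.37
tool_pos: [0.4811, 0.0333, 0.2666]
orientation: [-179.9, 0.2, -139.2]
force: [1.1, -0.6, 0.0]
opening: 0.0748
gripper_force: 0.0
```

Request:
step_arm(
  rows=[
    [0, [10, 36, 10], [0, 0, -0.12]],
    [0, [20, 72, 20], [0, 0, -0.24]],
    [0, [30, 108, 30], [0, 0, -0.36]],
    [0, [40, 144, 30], [0, 0, -0.48]],
    [0, [45, 175, 30], [0, 0, -0.63]],
  ],
)

```text
clock: 4.78
tool_pos: [0.5269, 0.2092, 0.2963]
orientation: [179.9, 0.2, -173.9]
force: [0.5, -0.4, -0.5]
opening: 0.0875
gripper_force: 0.0
```

Request:
step_arm(
  rows=[
    [0, [0, 0, 0], [0, 0, 0]],
    [0, [0, 0, 0], [0, 0, 0]],
    [0, [0, 0, 0], [0, 0, 0]],
    [0, [0, 0, 0], [0, 0, 0]],
    [0, [0, 0, 0], [0, 0, 0]],
  ],
)

```text
clock: 5.2
tool_pos: [0.5259, 0.2059, 0.2944]
orientation: [180.0, 0.1, -173.4]
force: [0.1, 0.0, 0.4]
opening: 0.0876
gripper_force: 0.0
```

```bash
python3 - <<'E'
from h import *
o,m,im=wrist("w3");print(o["clock"],o["tool_pos"],o["orientation"],o["joint_pos"],o["opening"])
E
```

```text
5.2 [0.52590644 0.20587303 0.29440922] [ 1.79968794e+02  5.44148981e-02 -1.73432151e+02] [ 4.12353517e+01  7.98292445e+00 -7.29226564e+00  5.48101290e-03
 -7.46623050e+01 -1.24668935e+02] 0.08755804821836437
```

View pics/w3.png

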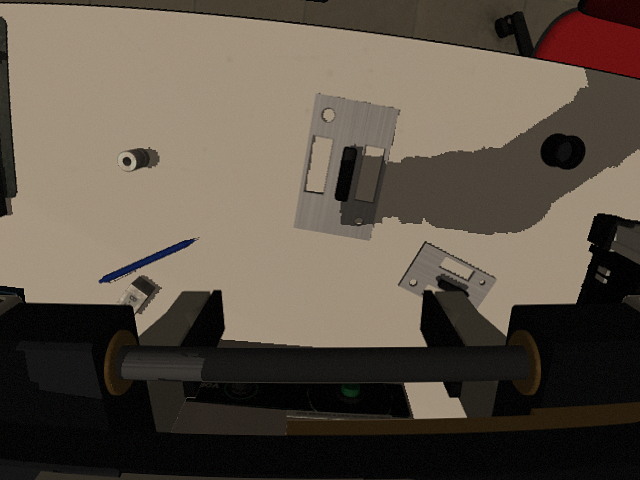

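The mask plate has corners at about (317,94), (400,107), (371,240) and (295,226), with its big hole at (328,115), small hole at (359,221) and handle around (347,174). It already has the fixture's sense of orientation. The smaller plate at (448,277) is the look-alike.

```bash
python3 - <<'E'
from h import *
np.set_printoptions(precision=4,suppress=True)
m=np.load("pics/w3.npz")
P=cast(m,[[317.5,94],[400,107],[371,240.5],[295,226],[328.5,115.5],[359,221.5]],.008)[:,:2]
F=np.array([[.075,.045],[.075,-.045],[-.075,-.045],[-.075,.045],[.055,.028],[-.055,-.028]])
y,t,r=rigid2(F,P);print(np.degrees(y),t,r*1e3)
g=m["im"].max(2);k=np.uint8(g<45);n,l,s,c=cv2.connectedComponentsWithStats(k[140:215,325:365])
print(s[1:],c[1:]+[325,140]); 
i=1+np.argmax(s[1:,4]);print(cast(m,c[i]+[325,140],.040))
cnt=cv2.findContours(np.uint8(l==i),0,1)[0][0];print(cv2.minAreaRect(cnt))
E
```

```text
176.5948849727419 [0.5018 0.2294] [[ 1.7019  1.2214]
 [-1.0511 -0.3081]
 [ 0.0413  0.1459]
 [-1.8661  0.6397]
 [ 1.1806 -0.4844]
 [-0.0067 -1.2144]]
[[ 10   7  23  55 769]
 [ 30  51   1   1   1]
 [ 29  56   1   1   1]
 [ 29  59  11   3  16]
 [ 17  74   1   1   1]] [[345.8205 173.6866]
 [355.     191.    ]
 [354.     196.    ]
 [358.4375 200.125 ]
 [342.     214.    ]]
[[0.5013 0.2282 0.04  ]]
((20.692306518554688, 33.53845977783203), (14.512593269348145, 55.30474853515625), 11.309932708740234)
```

Request:
step_arm(
  rows=[
    [0, [-8, 8, -20], [0, 0, -0.09]],
    [0, [-16, 16, -55], [0, 0, -0.175]],
    [0, [-24.5, 23, -90], [0, 0, -0.175]],
    [0, [-24.5, 23, -130], [0, 0, -0.175]],
    [0, [-24.5, 23, -165], [0, 0, -0.175]],
  ],
)

```text
clock: 5.67
tool_pos: [0.5009, 0.2293, 0.1274]
orientation: [179.9, 0.0, 176.6]
force: [0.9, 0.2, -1.5]
opening: 0.0873
gripper_force: 0.0
```

Request:
step_arm(
  rows=[
    [0, [0, 0, -35], [0, 0, 0]],
    [0, [0, 0, -65], [0, 0, 0]],
    [0, [0, 0, -90], [0, 0, 0]],
    [0, [0, 0, -105], [0, 0, 0]],
    [0, [0, 0, -111], [0, 0, 0]],
  ],
)

```text
clock: 6.08
tool_pos: [0.5004, 0.2282, 0.0153]
orientation: [-179.8, -0.2, 176.5]
force: [0.2, -0.1, -0.0]
opening: 0.088
gripper_force: 0.0
```

Request:
step_arm(
  rows=[
    [0.5, [0, 0, 0], [0, 0, 0]],
    [1, [0, 0, 0], [0, 0, 0]],
    [1, [0, 0, 0], [0, 0, 0]],
    [1, [0, 0, 0], [0, 0, 0]],
    [1, [0, 0, 0], [0, 0, 0]],
  ],
)

```text
clock: 6.5
tool_pos: [0.502, 0.2303, 0.0187]
orientation: [179.9, 0.1, 176.6]
force: [-0.3, -0.5, 0.7]
opening: 0.0599
gripper_force: 0.0
```

Request:
step_arm(
  rows=[
    [1, [0, 0, 0], [0, 0, 0]],
    [1, [0, 0, 0], [0, 0, 0]],
    [1, [0, 0, 0], [0, 0, 0]],
    [1, [0, 0, 0], [0, 0, 0]],
    [1, [0, 0, 0], [0, 0, 0]],
  ],
)

```text
clock: 6.92
tool_pos: [0.5014, 0.2299, 0.0175]
orientation: [180.0, -0.0, 176.6]
force: [0.6, -0.5, -0.5]
opening: 0.0264
gripper_force: 0.0
```

Request:
step_arm(
  rows=[
    [1, [0, 0, 0], [0, 0, 0]],
    [1, [0, 0, 0], [0, 0, 0]],
    [1, [0, 0, 0], [0, 0, 0]],
    [1, [0, 0, 0], [0, 0, 0]],
    [1, [0, 0, 0], [0, 0, 0]],
  ],
)

```text
clock: 7.33
tool_pos: [0.5013, 0.2295, 0.0174]
orientation: [-180.0, -0.0, 176.6]
force: [0.3, -1.8, 1.2]
opening: 0.0142
gripper_force: 30.0
```

Request:
step_arm(
  rows=[
    [1, [0, 0, 5], [0, 0, 0]],
    [1, [0, 0, 20], [0, 0, 0]],
    [1, [0, 0, 40], [0, 0, 0]],
    [1, [0, 0, 70], [0, 0, 0]],
    [1, [0, 0, 100], [0, 0, 0]],
  ],
)

```text
clock: 7.75
tool_pos: [0.5007, 0.2294, 0.1179]
orientation: [-179.9, -0.1, 176.6]
force: [0.1, 0.6, -2.8]
opening: 0.0135
gripper_force: 30.0
```

Request:
step_arm(
  rows=[
    [1, [3, -20, 6], [0, 0, 0.02]],
    [1, [7, -55, 12], [0, 0, 0.04]],
    [1, [12, -92, 18], [0, 0, 0.06]],
    [1, [17, -129, 25], [0, 0, 0.08]],
    [1, [22, -166, 32], [0, 0, 0.108]],
  ],
)

```text
clock: 8.17
tool_pos: [0.523, 0.0626, 0.1499]
orientation: [180.0, -0.0, -177.1]
force: [0.5, 0.0, -3.9]
opening: 0.0137
gripper_force: 30.0
```

Request:
step_arm(
  rows=[
    [1, [5, -37, 0], [0, 0, 0]],
    [1, [10, -74, 0], [0, 0, 0]],
    [1, [15, -111, 0], [0, 0, 0]],
    [1, [20, -145, 0], [0, 0, 0]],
    [1, [22, -164, 0], [0, 0, 0]],
  ],
)

```text
clock: 8.58
tool_pos: [0.5453, -0.103, 0.1495]
orientation: [-180.0, -0.0, -177.3]
force: [0.4, 1.1, -2.3]
opening: 0.0139
gripper_force: 30.0
```

Request:
step_arm(
  rows=[
    [1, [0, 0, 0], [0, 0, 0]],
    [1, [0, 0, 0], [0, 0, 0]],
    [1, [0, 0, 0], [0, 0, 0]],
    [1, [0, 0, 0], [0, 0, 0]],
    [1, [0, 0, 0], [0, 0, 0]],
  ],
)

```text
clock: 9.0
tool_pos: [0.5455, -0.0992, 0.1496]
orientation: [180.0, 0.0, -177.1]
force: [1.4, 0.0, -3.4]
opening: 0.0137
gripper_force: 30.0
```

```bash
python3 - <<'E'
from h import *
o,m,im=wrist("w4");print(o["clock"],o["tool_pos"],o["orientation"],o["joint_pos"])
cv2.imwrite("pics/w4b.png",np.uint8(255*(im/255.)**.6)[:,:,::-1])
E
```

```text
9.0 [ 0.54548434 -0.09920242  0.14960297] [ 1.79988039e+02  1.06280367e-02 -1.77143188e+02] [ 9.92427656e+00  1.29318203e+01 -2.08033132e+01 -1.27035219e-02
 -5.62528481e+01 -9.70604078e+01]
```

View pics/w4b.png

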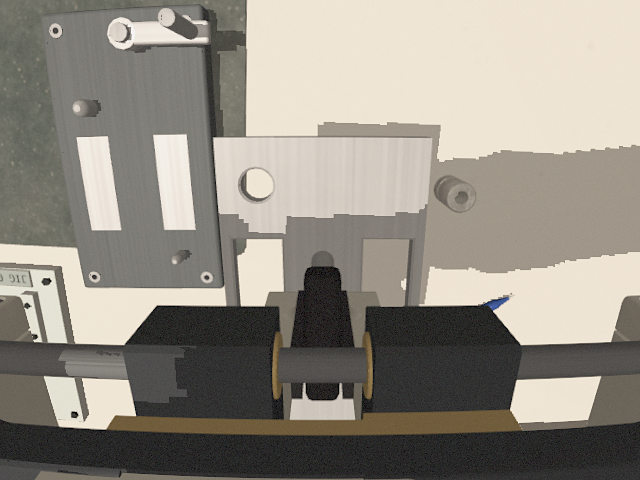

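This view shows the clamp finger swung about 90° clear, with its pin at (168,17). The big dowel is near (82,108), the small dowel near (180,258), and the fixture corners are at about (44,16), (84,287) and (222,287). The held plate's big hole is at (257,184) and its front edge runs from (213,138) to (434,137). I'll make one zoomed montage.

```bash
python3 - <<'E'
from h import *
im=cv2.imread("pics/w4b.png")
z=lambda x,y,w,h,k:cv2.resize(im[y:y+h,x:x+w],None,fx=k,fy=k,interpolation=cv2.INTER_CUBIC)
a=z(55,85,50,50,8/1.6); 
top=np.hstack([z(62,90,40,40,6),z(160,238,40,40,6),z(235,162,44,40,6)])
bot=np.hstack([z(30,0,40,30,6),z(195,270,40,30,6),z(70,270,44,30,6)])
c=np.vstack([top,bot]);print(c.shape);cv2.imwrite("pics/c4.png",c)
E
```

```text
(420, 744, 3)
```

View pics/c4.png

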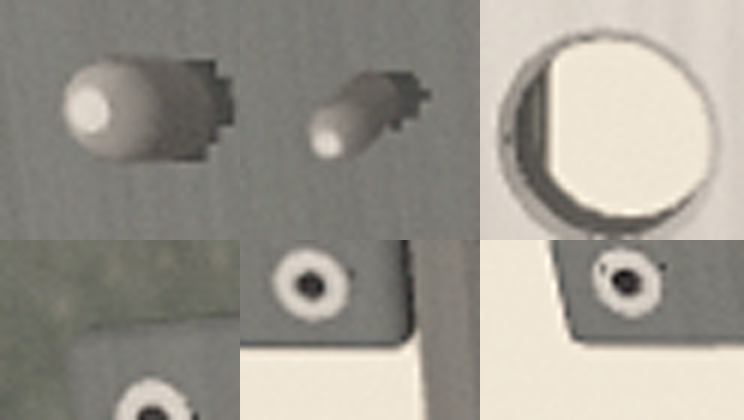

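Dowel tips read from the montage are big (77.0,108.3) and small (174.3,261.8). The hole's upper rim is centred at (256.3,184.3).

```bash
python3 - <<'E'
from h import *
np.set_printoptions(precision=4,suppress=True)
m=np.load("pics/w4.npz");tcp=np.array([.54548,-.0992]);ty=-177.143
D=cast(m,[[77.0,108.3],[174.3,261.8]],.036)[:,:2]
F=np.array([[.055,.028],[-.055,-.028]])
y,t,r=rigid2(F,D);print("fixture",np.degrees(y),t,np.linalg.norm(D[0]-D[1])-np.hypot(.11,.056))
C=cast(m,[[30+80/6,330/6-40],[195+170/6,270+105/6],[70+95/6,270+103/6]],.02)[:,:2];print(C)
zt=.1496-.0174+.008
H=cast(m,[256.3,184.3],zt)[0,:2]
# edges
im=m["im"];g=cv2.cvtColor(im,cv2.COLOR_RGB2GRAY).astype(float)
xs=np.arange(225,315,5);ys=[110+np.argmin(np.diff(cv2.GaussianBlur(g,(3,3),0)[110:160,x])) for x in xs]
E=cast(m,np.c_[xs,ys],zt)[:,:2];q=np.polyfit(E[:,1],E[:,0],1);print(ys,"edge yaw",np.degrees(np.arctan(-q[0])) ,q)
c,s=np.cos(np.radians(ty)),np.sin(np.radians(ty));R=np.array([[c,-s],[s,c]])
print("hole in tool-yaw frame rel TCP mm",R.T@(H-tcp)*1e3, "front edge x", (R.T@(E.mean(0)-tcp))*1e3)
S=cast(m,[[213,138],[434,137]],zt)[:,:2];print((S-tcp)@R*1e3)
E
```

```text
fixture -176.9656742670647 [ 0.5183 -0.2357] -0.0009325879711181428
[[ 0.403  -0.2961]
 [ 0.5974 -0.1734]
 [ 0.604  -0.2864]]
[np.int64(134), np.int64(134), np.int64(134), np.int64(120), np.int64(134), np.int64(135), np.int64(135), np.int64(135), np.int64(135), np.int64(135), np.int64(135), np.int64(135), np.int64(135), np.int64(135), np.int64(135), np.int64(135), np.int64(135), np.int64(135)] edge yaw 0.033016486558172416 [-0.0006  0.4717]
hole in tool-yaw frame rel TCP mm [54.3392 26.8041] front edge x [74.8565 21.39  ]
[[ 73.4173  43.6621]
 [ 73.9135 -46.0424]]
```

Request:
step_arm(
  rows=[
    [1, [-6, -30, 0], [0, 0, 0]],
    [1, [-13, -67, 0], [0, 0, 0]],
    [1, [-21, -104, 0], [0, 0, 0]],
    [1, [-27.9, -132, 0], [0, 0, 0.002]],
    [1, [-27.9, -137.7, 0], [0, 0, 0.002]],
  ],
)

```text
clock: 9.47
tool_pos: [0.5163, -0.2404, 0.1495]
orientation: [-180.0, -0.0, -177.2]
force: [0.4, 0.6, -2.4]
opening: 0.0139
gripper_force: 30.0
```

Request:
step_arm(
  rows=[
    [1, [0, 0, -25], [0, 0, 0]],
    [1, [0, 0, -50], [0, 0, 0]],
    [1, [0, 0, -75], [0, 0, 0]],
    [1, [0, 0, -88], [0, 0, 0]],
    [1, [0, 0, -90], [0, 0, 0]],
  ],
)

```text
clock: 9.88
tool_pos: [0.5158, -0.2368, 0.0567]
orientation: [179.9, -0.3, -177.1]
force: [-1.1, 0.9, -2.9]
opening: 0.0138
gripper_force: 30.0
```

Request:
step_arm(
  rows=[
    [1, [0, 0, 0], [0, 0, 0]],
    [1, [0, 0, 0], [0, 0, 0]],
    [1, [0, 0, 0], [0, 0, 0]],
    [1, [0, 0, 0], [0, 0, 0]],
    [1, [0, 0, 0], [0, 0, 0]],
  ],
)

```text
clock: 10.3
tool_pos: [0.5182, -0.2379, 0.0606]
orientation: [-180.0, 0.1, -177.1]
force: [-0.5, -0.2, -3.4]
opening: 0.0137
gripper_force: 30.0
```

```bash
python3 - <<'E'
from h import *
o,m,im=wrist("w5");print(o["clock"],o["tool_pos"],o["orientation"],o["force"])
cv2.imwrite("pics/w5b.png",np.uint8(255*(im/255.)**.6)[:,:,::-1])
o=[];
for i in range(6):
    ctrl.snapshot("wrist");o.append(ctrl.get_obs()["tool_pos"])
print(np.mean(o,0),np.std(o,0))
E
```

```text
10.3 [ 0.51820902 -0.23786018  0.06058567] [-1.79980461e+02  1.06208565e-01 -1.77088982e+02] [-0.5210777  -0.24408508 -3.43568204]
[ 0.51768471 -0.23788302  0.05984281] [1.07093551e-04 1.03586768e-05 2.01855947e-04]
```

View pics/w5b.png

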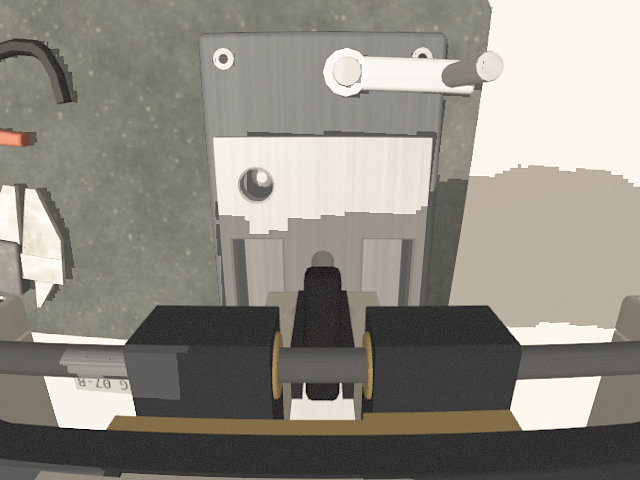

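The plate hovers over the fixture, and the big dowel's bright tip shows through the big hole at about (262,178), against the hole centre at (256,184). I'll compute the offset from that.

```bash
python3 - <<'E'
from h import *
np.set_printoptions(precision=4,suppress=True)
m=np.load("pics/w5.npz");im=m["im"]
g=cv2.cvtColor(im,cv2.COLOR_RGB2GRAY)
print(g[172:190:1,252:272:1])
for th in (120,150,170):
    k=np.uint8(g>th)
    n,l,s,c=cv2.connectedComponentsWithStats(k[170:199,243:271])
    print(th,[(tuple(a),b+[243,170]) for a,b in zip(s[1:],c[1:]) if a[4]>8])
for zt in (.0504,.0512):
  H=cast(m,[256.3,184.3],zt)[0]
  D=cast(m,[262,178.5],.036)[0]
  print(H,D,(D-H)*1e3)
E
```

```text
[[ 71  86  87  91  86 105 187 203 207 227 218 208 175 155 154 174 177 195
  228 229]
 [ 76  82  85  87 104 177 213 228 230 235 234 235 224 179 143 149 170 183
  208 229]
 [ 76  82  83  84 117 216 232 231 233 235 234 235 233 220 170 131 148 179
  190 220]
 [ 77  82  84  82 124 230 233 232 233 233 233 230 231 231 212 130 135 159
  182 195]
 [ 81  84  84  77 128 236 233 232 233 232 232 229 230 229 217 147 126 133
  158 183]
 [ 73  80  81  80 129 240 234 234 234 233 232 228 228 229 216 150 128 125
  134 166]
 [ 60  78  76  80 126 236 235 232 232 231 228 228 227 231 219 149 128 126
  115 141]
 [ 55  79  79  77 121 231 237 234 233 231 227 227 226 230 217 132 128 125
  115 123]
 [ 50  75  75  76 111 205 226 236 233 228 227 227 227 225 183 133 127 122
  113 102]
 [ 47  59  73  77  82 122 196 225 234 231 231 230 226 185 139 133 127 121
  112  99]
 [ 44  50  64  76  74  99 177 175 180 194 198 173 154 134  92 130 124 114
  108  95]
 [ 44  44  48  61  74  99 168 158 153 152 153 139 135 133 127 124 116 108
  100  78]
 [ 47  45  47  43  58  71 103 152 141 142 135 135 133 132 128 120 110  99
   83 
[... 891 characters left out ...]
nt32(15), np.int32(147)), array([262.4694, 175.7143])), ((np.int32(0), np.int32(25), np.int32(4), np.int32(4), np.int32(10)), array([244., 197.])), ((np.int32(24), np.int32(25), np.int32(4), np.int32(4), np.int32(10)), array([269., 197.]))]
170 [((np.int32(14), np.int32(0), np.int32(10), np.int32(13), np.int32(103)), array([261.2136, 176.699 ])), ((np.int32(22), np.int32(0), np.int32(6), np.int32(6), np.int32(19)), array([268.4737, 171.6316])), ((np.int32(24), np.int32(25), np.int32(4), np.int32(4), np.int32(10)), array([269., 197.]))]
[ 0.4655 -0.2675  0.0504] [ 0.4653 -0.2672  0.036 ] [ -0.1019   0.3167 -14.4   ]
[ 0.4653 -0.2673  0.0512] [ 0.4653 -0.2672  0.036 ] [  0.047   0.191 -15.2  ]
```

Request:
step_arm(
  rows=[
    [1, [-0.4, 0.2, -2], [0, 0, 0]],
    [1, [-0.4, 0.2, -5], [0, 0, 0]],
    [1, [-0.4, 0.2, -8], [0, 0, 0]],
    [1, [-0.4, 0.2, -10], [0, 0, 0]],
    [1, [-0.4, 0.2, -10], [0, 0, 0]],
  ],
)

```text
clock: 11.07
tool_pos: [0.5167, -0.2376, 0.0488]
orientation: [180.0, -0.1, -177.1]
force: [-0.7, -0.2, -3.6]
opening: 0.0137
gripper_force: 30.0
```

Request:
step_arm(
  rows=[
    [1, [0, 0, -2], [0, 0, 0]],
    [1, [0, 0, -4], [0, 0, 0]],
    [1, [0, 0, -6], [0, 0, 0]],
    [1, [0, 0, -7], [0, 0, 0]],
    [1, [0, 0, -7], [0, 0, 0]],
  ],
)

```text
clock: 11.48
tool_pos: [0.5169, -0.2376, 0.0422]
orientation: [180.0, -0.0, -177.1]
force: [-0.5, 0.2, -2.6]
opening: 0.0134
gripper_force: 30.0
```

Request:
step_arm(
  rows=[
    [1, [0, 0, -1.5], [0, 0, 0]],
    [1, [0, 0, -3], [0, 0, 0]],
    [1, [0, 0, -4.5], [0, 0, 0]],
    [1, [0, 0, -5.5], [0, 0, 0]],
    [1, [0, 0, -5.5], [0, 0, 0]],
  ],
)

```text
clock: 11.9
tool_pos: [0.5172, -0.2377, 0.0375]
orientation: [-180.0, 0.0, -177.1]
force: [-2.1, 1.1, 3.5]
opening: 0.0137
gripper_force: 30.0
```

Request:
step_arm(
  rows=[
    [1, [0, 0, -0.3], [0, 0, 0]],
    [1, [0, 0, -0.3], [0, 0, 0]],
    [0.7, [0, 0, 0], [0, 0, 0]],
    [0.4, [0, 0, 0], [0, 0, 0]],
    [0.4, [0, 0, 0], [0, 0, 0]],
  ],
)

```text
clock: 12.32
tool_pos: [0.5175, -0.2377, 0.0372]
orientation: [-180.0, 0.0, -177.1]
force: [0.3, -0.4, -0.1]
opening: 0.0285
gripper_force: 0.0
```

Request:
step_arm(
  rows=[
    [0.4, [0, 0, 0], [0, 0, 0]],
    [0.4, [0, 0, 0], [0, 0, 0]],
    [0.4, [0, 0, 0], [0, 0, 0]],
    [0.4, [0, 0, 10], [0, 0, 0]],
    [0.4, [0, 0, 25], [0, 0, 0]],
  ],
)

```text
clock: 12.73
tool_pos: [0.5161, -0.2375, 0.0614]
orientation: [180.0, -0.2, -177.1]
force: [-0.5, 0.6, 0.0]
opening: 0.0521
gripper_force: 0.0
```

Request:
step_arm(
  rows=[
    [0.4, [0, 0, 30], [0, 0, 0]],
    [0.4, [0, 0, 60], [0, 0, 0]],
    [0.6, [0, 0, 75], [0, 0, 0]],
    [0.72, [0, 0, 75], [0, 0, 0]],
    [0.72, [0, 0, 75], [0, 0, 0]],
  ],
)

```text
clock: 13.15
tool_pos: [0.5178, -0.2377, 0.1388]
orientation: [-180.0, 0.2, -177.1]
force: [-0.9, -0.1, -1.1]
opening: 0.0376
gripper_force: 0.0
```

```bash
python3 - <<'E'
from h import *
o,m,im=wrist("w6");print(o["clock"],o["tool_pos"],o["orientation"],o["opening"])
cv2.imwrite("pics/w6b.png",np.uint8(255*(im/255.)**.6)[:,:,::-1])
E
```

```text
13.15 [ 0.51783357 -0.23771598  0.13877359] [-1.79976712e+02  1.72363318e-01 -1.77100738e+02] 0.03763802165923024
```

View pics/w6b.png

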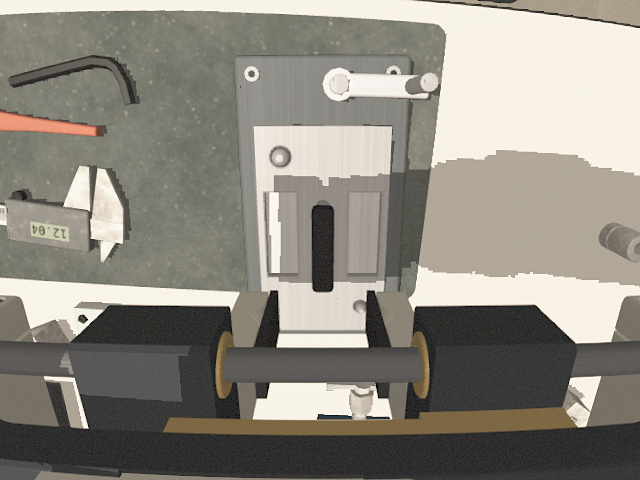

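Both dowels show through their holes, at (280,157) and (361,306), and the plate lies square and flat in the seat. The clamp pin is still out at (429,82). I'll go back to the pin and swing it home.

Request:
step_arm(
  rows=[
    [0.72, [-8, 4, 0], [0, 0, 0.12]],
    [0.72, [-16, 8, 0], [0, 0, 0.24]],
    [0.72, [-24, 12, 0], [0, 0, 0.36]],
    [0.72, [-32, 16, 0], [0, 0, 0.48]],
    [0.72, [-40, 20, 0], [0, 0, 0.6]],
  ],
)

```text
clock: 13.62
tool_pos: [0.4759, -0.2174, 0.1358]
orientation: [179.9, -0.1, -142.4]
force: [0.2, -0.1, 0.2]
opening: 0.0244
gripper_force: 0.0
```

Request:
step_arm(
  rows=[
    [0.72, [-8, 4, 0], [0, 0, 0.12]],
    [0.72, [-16, 8, 0], [0, 0, 0.24]],
    [0.72, [-24, 12, 0], [0, 0, 0.36]],
    [0.72, [-32, 16, 0], [0, 0, 0.48]],
    [0.72, [-40, 20, 0], [0, 0, 0.6]],
  ],
)

```text
clock: 14.03
tool_pos: [0.4359, -0.1974, 0.136]
orientation: [179.9, -0.0, -108.0]
force: [0.8, -0.5, 0.3]
opening: 0.0244
gripper_force: 0.0
```

Request:
step_arm(
  rows=[
    [0.72, [-8, 4, 0], [0, 0, 0.12]],
    [0.72, [-16, 8, 0], [0, 0, 0.24]],
    [0.72, [-21.2, 11, 0], [0, 0, 0.36]],
    [0.72, [-21.2, 11, 0], [0, 0, 0.378]],
    [0.72, [-21.2, 11, 0], [0, 0, 0.378]],
  ],
)

```text
clock: 14.45
tool_pos: [0.4156, -0.1866, 0.1366]
orientation: [179.9, 0.0, -86.8]
force: [-0.0, 1.5, -0.1]
opening: 0.0248
gripper_force: 0.0
```

```bash
python3 - <<'E'
from h import *
m=np.load("pics/w6.npz");print("pin",cast(m,[429,82],.08),"pivot",cast(m,[338,84],.045))
o=ctrl.get_obs();print(o["tool_pos"],o["orientation"],o["opening"])
E
```

```text
pin [[ 0.41678816 -0.18781315  0.08      ]] pivot [[ 0.4184562 -0.2328209  0.045    ]]
[ 0.41555606 -0.18659634  0.13657796] [ 1.79939148e+02  3.12576412e-03 -8.67854726e+01] 0.024791052411966795
```

Request:
step_arm(
  rows=[
    [0.72, [0.5, -0.5, -30], [0, 0, 0]],
    [0.72, [0.5, -0.5, -60], [0, 0, 0]],
    [0.72, [0.5, -0.5, -86], [0, 0, 0]],
    [0.85, [0.5, -0.5, -86], [0, 0, 0]],
    [0.85, [0.5, -0.5, -86], [0, 0, 0]],
  ],
)

```text
clock: 14.87
tool_pos: [0.4156, -0.1874, 0.0501]
orientation: [179.8, -0.0, -86.8]
force: [0.0, -0.7, 0.9]
opening: 0.0167
gripper_force: 0.0
```

Request:
step_arm(
  rows=[
    [0.85, [5.4, 0, 0], [0, 0, -0.12]],
    [0.85, [10.7, -0.7, 0], [0, 0, -0.24]],
    [0.85, [16, -1.9, 0], [0, 0, -0.36]],
    [0.85, [21, -3.8, 0], [0, 0, -0.48]],
    [0.85, [25.8, -6.3, 0], [0, 0, -0.6]],
  ],
)

```text
clock: 15.28
tool_pos: [0.4419, -0.1936, 0.0523]
orientation: [179.9, -0.0, -121.5]
force: [-4.3, 0.3, -1.9]
opening: 0.013
gripper_force: 1.5
```

Request:
step_arm(
  rows=[
    [0.85, [4.4, -3.1, 0], [0, 0, -0.12]],
    [0.85, [8.5, -6.6, 0], [0, 0, -0.24]],
    [0.85, [12.1, -10.7, 0], [0, 0, -0.36]],
    [0.85, [15.2, -15.1, 0], [0, 0, -0.48]],
    [0.85, [17.7, -19.8, 0], [0, 0, -0.6]],
  ],
)

```text
clock: 15.7
tool_pos: [0.4598, -0.2134, 0.0524]
orientation: [180.0, -0.0, -155.9]
force: [-3.6, 1.6, -1.1]
opening: 0.0132
gripper_force: 1.5
```

Request:
step_arm(
  rows=[
    [0.85, [2, -5.1, 0], [0, 0, -0.12]],
    [0.85, [3.3, -10.3, 0], [0, 0, -0.24]],
    [0.85, [4, -15.7, 0], [0, 0, -0.36]],
    [0.85, [4.1, -17.5, 0], [0, 0, -0.4]],
    [0.85, [4.1, -18.5, 0], [0, 0, -0.4]],
  ],
)

```text
clock: 16.12
tool_pos: [0.4647, -0.2321, 0.0526]
orientation: [-180.0, 0.1, -178.6]
force: [-0.8, 2.8, 0.2]
opening: 0.0129
gripper_force: 1.0
```

Request:
step_arm(
  rows=[
    [0.85, [-1.5, -0.5, 0], [0, 0, 0]],
    [0.85, [-1.5, -1, 0], [0, 0, 0]],
    [0.85, [-1.5, -1.5, 0], [0, 0, 0]],
    [0.85, [-1.5, -1.5, 0], [0, 0, 0]],
    [0.85, [-1.5, -1.5, 0], [0, 0, 0]],
  ],
)

```text
clock: 16.53
tool_pos: [0.4647, -0.2324, 0.0526]
orientation: [180.0, 0.2, -178.3]
force: [2.3, 9.7, 2.1]
opening: 0.0133
gripper_force: 4.3
```

Request:
step_arm(
  rows=[
    [0.85, [0, -0.5, 0], [0, 0, 0]],
    [0.85, [0, -1, 0], [0, 0, 0]],
    [0.85, [0, -1.5, 0], [0, 0, 0]],
    [0.85, [0, -1.5, 0], [0, 0, 0]],
    [0.85, [0, -1.5, 0], [0, 0, 0]],
  ],
)

```text
clock: 16.95
tool_pos: [0.4647, -0.2328, 0.0525]
orientation: [179.9, 0.2, -178.3]
force: [2.1, 17.2, 4.8]
opening: 0.0128
gripper_force: 8.6
```

Request:
step_arm(
  rows=[
    [0.85, [0, 1, 0], [0, 0, 0]],
    [0.8, [0, 2.5, 0], [0, 0, 0]],
    [0.72, [0, 3, 0], [0, 0, 0]],
    [0.65, [0, 3, 0], [0, 0, 0]],
    [0.65, [0, 3, 0], [0, 0, 0]],
  ],
)

```text
clock: 17.37
tool_pos: [0.4627, -0.232, 0.0514]
orientation: [-180.0, 0.0, -178.3]
force: [0.1, 0.1, -1.2]
opening: 0.0288
gripper_force: 0.0
```

Request:
step_arm(
  rows=[
    [0.65, [0, 0, 15], [0, 0, 0]],
    [0.65, [0, 0, 40], [0, 0, 0]],
    [0.65, [0, 0, 75], [0, 0, 0]],
    [0.65, [0, 0, 110], [0, 0, 0]],
    [0.65, [20, 0, 130], [0, 0, 0]],
  ],
)

```text
clock: 17.78
tool_pos: [0.4812, -0.2324, 0.1852]
orientation: [-180.0, 0.2, -178.4]
force: [1.0, -1.5, -0.2]
opening: 0.031
gripper_force: 0.0
```

```bash
python3 - <<'E'
from h import *
o,m,im=wrist("w7");print(o["clock"],o["tool_pos"],o["orientation"],o["force"])
cv2.imwrite("pics/w7b.png",np.uint8(255*(im/255.)**.6)[:,:,::-1])
E
```

```text
17.7833 [ 0.48123932 -0.2323873   0.18520752] [-1.79952767e+02  1.64025167e-01 -1.78385567e+02] [ 0.99230608 -1.45074586 -0.163026  ]
```

View pics/w7b.png

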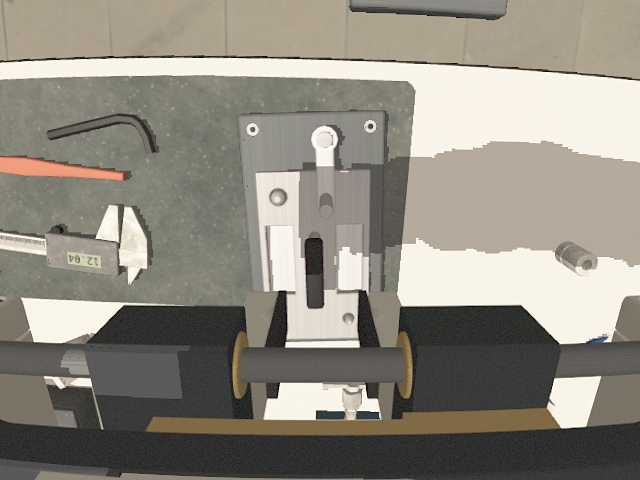

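The plate lies flat on both dowels, at (278,197) and (348,318). The clamp finger lies along the fixture's axis over the plate from (324,139) to (326,208), it pressed against its stop at 17 N, and the bystanders are undisturbed. I'll hand the job in.

```bash
python3 -c "
from plant import ctrl
print(ctrl.close_job())"
```

```text
the job is handed in; nothing more can be done
None
```

The job is handed in at about 18 s: the mask plate lies flat on both dowels, the clamp finger was pushed home until it met its stop at about 17 N, and the turned part, steel block and loupe were not touched.

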